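# Empty the cork half of the snack dish into the keyed cork box

### The job

Lift the middle board of the cork box straight up out of its two neighbours and lay it flat, handle up, on the worktop beside the box. Then take the two-section dish, turn it so that only its cork section faces down, and tip those cork stoppers into the open box over it while the walnuts stay in their own section; stand the dish upright on its round mat again. The loose stoppers on the worktop go into the box too, and the jar, mug and pepper pot stay where they are.

Things in the scene. Friction and masses are not known exactly. Their poses are not given: they have to be found in the camera images.
- box: the fixed wooden cork box, 180 (x) x 260 (y) x 85 mm tall, walls 10 mm, floor 8 mm. Origin: centre of its underside, z up. Two dark fixed boards 20 mm thick cover its y ends, from 75 to 130 mm off the centre, tops at z 85 mm; the lift-out board (lid) lies between them. A cork is in the box when its middle lies inside the walls and below the box's top.
- mouth (a point): centre of the box's mouth, 85 mm above the worktop; axes as the box's. With the middle board off, the mouth is 160 (x) x 150 (y) mm; the walls at its two x ends are 65 mm tall there.
- lid: the pale lift-out middle board of the box, 176 (x) x 145 (y) x 20 mm, 0.24 to 0.39 kg, with a T-shaped key in the middle of each y edge (215 mm over the keys) that sits in a slot of the neighbouring dark board with 2 mm play: it leaves only straight up, after 20 mm. Origin: centre of its underside, z up; it starts 65 mm above the worktop, axes parallel to the box's.
- lid_grip (a point): where to grip the board: in its blue upright handle, 70 mm long along the board's x, 16 mm thick in y; this point is 48 mm above the board's underside, 17 mm below the handle's top, 28 mm above the board's upper face. Axes as the board's.
- dish: white two-section snack dish, 136 (x) x 214 (y) mm, 0.3 kg, origin at the centre of its underside, z up. A 6 mm thick, 52 mm high divider along x at y = 0: corks lie in the +y section, walnuts in the -y section. Floor 6 mm thick, flat to 62 mm from the divider; then the y ends slope up outwards at 30 degrees to open pouring lips. The x sides are 40 mm high. Contents reach to z 45 mm.
- dish_grip (a point): where to grip the dish: in the wooden bar on the middle of its divider, 66 mm long along the dish's x, 14 mm thick in y; this point is 68 mm above the dish's underside, the bar's top is 19 mm higher. Axes as the dish's.
- cork_lip (a point): middle of the pouring lip of the cork section, at y = +107 mm, z = 32 mm in the dish's frame; the walnuts' lip is its mirror image. The glaze is slippery (friction about 0.2): tilted by 50 to 65 degrees about the dish's x axis, the contents of the lower section run out over its lip; those of the upper one stay behind the divider below about 75 degrees.
- mat: the dark blue round mat, fixed, 200 mm in diameter, 5 mm thick, origin at the centre of its underside. The dish starts on it and must end on it, any way round.
- cork1: a cork: a bottle stopper 48 mm long, 20 g: a round cork shaft 30 mm in diameter, and at its +x end a dark square wooden cap 32 x 32 mm, 16 mm thick, that keeps it from rolling. Origin on its axis, 24 mm from either end; x along the axis. Starts in the +y section of the dish; 2 or 3 of cork1 to cork3 are present.
- cork2: a cork: a bottle stopper 48 mm long, 20 g: a round cork shaft 30 mm in diameter, and at its +x end a dark square wooden cap 32 x 32 mm, 16 mm thick, that keeps it from rolling. Origin on its axis, 24 mm from either end; x along the axis. Starts in the +y section of the dish; 2 or 3 of cork1 to cork3 are present.
- cork3: a cork: a bottle stopper 48 mm long, 20 g: a round cork shaft 30 mm in diameter, and at its +x end a dark square wooden cap 32 x 32 mm, 16 mm thick, that keeps it from rolling. Origin on its axis, 24 mm from either end; x along the axis. Starts in the +y section of the dish; 2 or 3 of cork1 to cork3 are present.
- cork4: a cork: a bottle stopper 48 mm long, 20 g: a round cork shaft 30 mm in diameter, and at its +x end a dark square wooden cap 32 x 32 mm, 16 mm thick, that keeps it from rolling. Origin on its axis, 24 mm from either end; x along the axis. Starts loose on the worktop, lying down; 2 or 3 of cork4 to cork6 are present.
- cork5: a cork: a bottle stopper 48 mm long, 20 g: a round cork shaft 30 mm in diameter, and at its +x end a dark square wooden cap 32 x 32 mm, 16 mm thick, that keeps it from rolling. Origin on its axis, 24 mm from either end; x along the axis. Starts loose on the worktop, lying down; 2 or 3 of cork4 to cork6 are present.
- cork6: a cork: a bottle stopper 48 mm long, 20 g: a round cork shaft 30 mm in diameter, and at its +x end a dark square wooden cap 32 x 32 mm, 16 mm thick, that keeps it from rolling. Origin on its axis, 24 mm from either end; x along the axis. Starts loose on the worktop, lying down; 2 or 3 of cork4 to cork6 are present.
- walnut1: a whole walnut, a brown ball 38 mm in diameter, 14 g, origin at its centre; starts in the -y section of the dish and stays there.
- walnut2: a whole walnut, a brown ball 38 mm in diameter, 14 g, origin at its centre; starts in the -y section of the dish and stays there.
- jar: glass jar with a wooden lid, 90 mm in diameter, 130 mm tall. A bystander: leave it alone. Origin: centre of the underside.
- mug: blue mug, 80 mm in diameter, 90 mm tall, handle towards its +y. A bystander: leave it alone. Origin: centre of the underside.
- pepper: white pepper pot with a wooden cap, 44 mm in diameter, 100 mm tall. A bystander: leave it alone. Origin: centre of the underside.
Not all that is in view belongs to the job. Leave any green look-alike of the cork4 alone.

How it is judged:
On the way, in this order (a step that is already met when the one before it is completed fails the run):
1. the middle board has been lifted out and lies flat on the worktop, off the box (height (world z) of lid below 0.012 m and angle between lid's own z axis and vertical below 0.1 rad and horizontal distance between lid and box above 0.12 m), for 0.2 s.
2. the dish has been tipped by more than 40 degrees over the open box with the walnuts still in their section (angle between dish's own z axis and vertical above 0.7 rad and horizontal distance between dish and box below 0.2 m and height (world z) of dish above 0.1 m and x of walnut1 in the frame of dish between -0.066 and 0.066 m and y of walnut1 in the frame of dish between -0.11 and 0 m and z of walnut1 in the frame of dish between 0 and 0.06 m and x of walnut2 in the frame of dish between -0.066 and 0.066 m and y of walnut2 in the frame of dish between -0.11 and 0 m and z of walnut2 in the frame of dish between 0 and 0.06 m), for 0.2 s.
At the end, for the whole second after the job is handed in: every cork present lies inside the box, its middle below the box's top; both walnuts are in their own section of the dish; the dish stands level on the mat, its centre within 45 mm of the mat's centre, at rest; the middle board lies flat on the worktop, handle up, beside the box (all of step 1 and x of cork1 in the frame of box between -0.09 and 0.09 m and y of cork1 in the frame of box between -0.13 and 0.13 m and z of cork1 in the frame of box between 0 and 0.082 m and x of cork2 in the frame of box between -0.09 and 0.09 m and y of cork2 in the frame of box between -0.13 and 0.13 m and z of cork2 in the frame of box between 0 and 0.082 m and x of cork3 in the frame of box between -0.09 and 0.09 m and y of cork3 in the frame of box between -0.13 and 0.13 m and z of cork3 in the frame of box between 0 and 0.082 m and x of cork4 in the frame of box between -0.09 and 0.09 m and y of cork4 in the frame of box between -0.13 and 0.13 m and z of cork4 in the frame of box between 0 and 0.082 m and x of cork5 in the frame of box between -0.09 and 0.09 m and y of cork5 in the frame of box between -0.13 and 0.13 m and z of cork5 in the frame of box between 0 and 0.082 m and x of cork6 in the frame of box between -0.09 and 0.09 m and y of cork6 in the frame of box between -0.13 and 0.13 m and z of cork6 in the frame of box between 0 and 0.082 m and x of walnut1 in the frame of dish between -0.066 and 0.066 m and y of walnut1 in the frame of dish between -0.11 and 0 m and z of walnut1 in the frame of dish between 0 and 0.06 m and x of walnut2 in the frame of dish between -0.066 and 0.066 m and y of walnut2 in the frame of dish between -0.11 and 0 m and z of walnut2 in the frame of dish between 0 and 0.06 m and horizontal distance between dish and mat below 0.045 m and angle between dish's own z axis and vertical below 0.08 rad and height (world z) of dish below 0.012 m and linear speed of dish below 0.02 m/s); the robot touches nothing.
It fails at once if the jar is moved by more than 3 cm (distance of jar from where it was at the start of the episode above 0.03 m).
It fails at once if the mug is moved by more than 3 cm (distance of mug from where it was at the start of the episode above 0.03 m).
It fails at once if the pepper is moved by more than 3 cm (distance of pepper from where it was at the start of the episode above 0.03 m).
Of cork1, cork2, cork3 only 2 to 3 are there at a start; the rules pass over those that are not, and their reading is None.
Of cork4, cork5, cork6 only 2 to 3 are there at a start; the rules pass over those that are not, and their reading is None.
At some moment in a run one of cork4, cork5, cork6 may be knocked a few centimetres aside while the robot is not near it.
It also fails if it takes over 208 s, if anything falls off the work surface, if the arm or the gripper's body presses on something with over 40 N, if the wrist force passes 120 N, or if a joint passes its speed limit or range.

### The arm

A 6-joint arm with a two-finger parallel gripper is mounted at the origin on the work surface. World frame = base frame: x ahead of the robot, y to its left, z up, the work surface at z = 0. Lengths are in m, angles in rad, forces in N, time in s.
With the tool pointing down it reaches from about 0.4 to 0.925 m from the base axis. Payload 3.4 kg.
Tool frame: the origin (TCP) lies at the very end of the fingers, on their centre line; the grasp point (between the pads) lies 19 mm behind it; z points along the fingers, y is the line along which they close (so a half turn about z gives the same grasp; the last joint's range is limited). The gripper opens to 85 mm and grips with 20 to 120 N. Pads are 22 mm wide; open, the fingers measure 114 mm over their backs; the gripper's body (76 mm by 85 mm) begins 54 mm behind the grasp point. The pads swing forward as they close: fully open they stand 13 mm farther back than shut.
Start: joints at [1.081, 0.307, 1.506, -0, 1.328, -0.073], TCP at [0.233, 0.526, 0.231] pointing down, gripper open.
Joint ranges: [-3.12, 3.12], [-1.05, 2.28], [0.14, 2.33], [-1.42, 4.57], [0.1, 2.73], [-2.68, 2.68]. Speed limits (rad/s): [2.57, 2.57, 3.14, 3.14, 3.14, 3.14].

### API

Orientations are given as a rotation vector (axis times angle).
In Python, from rig import robot, eyes gives the robot as it stands.
- The arm moves only by the tool play_rows, never from a script. Its argument "commands" is a list of rows, each a list of 7 numbers: the turn, a rotation vector about the world's x, y, z in units of 5 degrees (1.0 is 5 degrees), then the shift along the world's x, y, z in units of 30 mm (1.0 is 30 mm), then the finger opening in mm, from 0 to 85.4. A call has 1 to 20 rows; each row is the pose to reach, as a shift and turn from the pose commanded when the call began; what a row does not reach only later rows make up. A row lasts 1/12 s, in which the tool goes at most 41.7 mm and 7.16 degrees, less where a joint would pass 70% of its speed; a pose out of reach is approached as far as the arm can. A call with a gripper value outside its range is refused whole. The fingers move at their own pace and stop on an object; the grip force is fixed at half the most. Time passes only in rows, so rows that repeat a pose let the fingers close. It gives the time, the measured TCP pose, the force, the opening and the grip force at its end, in the units of the state.
- robot.sense(): the state, without advancing time (a new reading comes with each control period).
- eyes.camera(name): name is "side" or "top" or "wrist"; returns a dict with "image" (420x560x3 uint8, blue, green, red), "fovy" (degrees; the focal length in pixels is half the picture's height over the tangent of half this angle, whatever the lens; pixels are square), "cx", "cy" (the principal point, pixels), "k1" (the pictures are not rectified: a ray, as slopes to the right and down, at radius r is drawn at 1 + k1 r^2 times it, then the intrinsics apply), "rvec" (rotation vector, rad) and "tvec" (3), from world to camera coordinates, as OpenCV has them. Camera axes: x right, y down, z forward; pixel columns grow to the right and rows downward; lengths in m; the calibration is good to about 2 mm. A picture is of the moment at which its call begins. There is no depth.
- robot.sign_off(): hands the job in; it is judged then, once.
The state is a dict: "t": time; "q": joint angles; "joint_velocities": joint speeds; "joint_efforts": joint torques, N m; "eef_pos": TCP position; "ee_rot": TCP orientation; "contact_force": force on the tool from outside, world axes, zero at the start; "moment": the same for the moment, N m; "grip_width": opening from 0.0 (shut) to 1.0 (fully open); "grip_force": force on a finger pad.
Only numpy, scipy, OpenCV 4.12 (cv2) and the standard library are available. Lean on these libraries where they do the work, as an engineer would, in place of code of your own. Each camera call takes 0.05 s, during which the arm holds its last target. There are 200 camera calls.

## Working session

There is one attempt and no reset: what is moved stays moved. The work goes in short steps, Python scripts to look and compute and a tool call to move; the robot and the scene stay as the last step left them, time stands still between calls to the robot, and variables do not carry over. Pictures are saved under pics/ and viewed, at most 14 in all, crops included, and the job is handed in when it is done.

Besides the shell and the picture viewer there is one more tool, called after "Call:" as name(argument=value, ...) on one line, values as JSON. play_rows: Moves the arm, as the interface text tells. Its arguments: {"type":"object","properties":{"commands":{"type":"array"}},"required":["commands"]}

```bash
mkdir -p pics; ls
cat > h.py <<'E'
import numpy as np,cv2
from rig import robot,eyes
def K(c):
    f=c["image"].shape[0]/2/np.tan(np.radians(c["fovy"])/2)
    return np.array([[f,0,c["cx"]],[0,f,c["cy"]],[0,0,1.]]),np.array([c["k1"],0,0,0,0.])
def cast(c,px,z):
    k,d=K(c);px=np.array(px,float).reshape(-1,1,2)
    n=cv2.undistortPoints(px,k,d).reshape(-1,2)
    R=cv2.Rodrigues(np.array(c["rvec"],float))[0];t=np.array(c["tvec"],float).ravel()
    o=-R.T@t;r=np.c_[n,np.ones(len(n))]@R
    return o+r*((z-o[2])/r[:,2])[:,None]
def proj(c,P):
    k,d=K(c);return cv2.projectPoints(np.array(P,float).reshape(-1,1,3),np.array(c["rvec"],float),np.array(c["tvec"],float),k,d)[0].reshape(-1,2)
E
python3 - <<'E'
from h import *
import pickle
C={n:eyes.camera(n) for n in("top","side","wrist")}
pickle.dump(C,open("c0.pkl","wb"))
for n in C:cv2.imwrite(f"pics/{n}0.png",C[n]["image"]);print(n,C[n]["fovy"],C[n]["k1"])
for n in("top","side"):
    c=C[n];R=cv2.Rodrigues(np.array(c["rvec"]))[0];print(-R.T@np.array(c["tvec"]).ravel())
print(robot.sense())
E
```

```text
pics
top 46.20755242982182 0.029780580126511285
side 57.97936766437053 -0.07308379932062828
wrist 58.60695255607429 -0.09347783197619856
[0.43971918 0.02567034 1.33258297]
[0.43274769 0.62632577 0.80412218]
{'t': 0.15, 'q': array([ 1.08050806e+00,  3.07399656e-01,  1.50734188e+00,  4.31537989e-07,
        1.32840518e+00, -7.34953999e-02]), 'joint_velocities': array([-8.11810725e-04, -3.56284219e-03, -4.30341622e-03, -3.24838245e-04,
       -6.68590024e-04,  6.79848476e-05]), 'joint_efforts': array([-4.08840526e-05, -4.57973599e+01, -2.52220148e+01,  6.32412565e-06,
        8.45507369e-03,  3.82893938e-05]), 'eef_pos': array([0.23255352, 0.52531026, 0.23060538]), 'ee_rot': array([-6.49878625e-01, -3.07319673e+00,  2.34425894e-03]), 'contact_force': array([ 0.15954556, -0.18770206, -0.11950935]), 'moment': array([ 0.01498825, -0.01846721, -0.03383282]), 'grip_force': 0.0, 'grip_width': 0.9996757899668934}
```

View pics/top0.png

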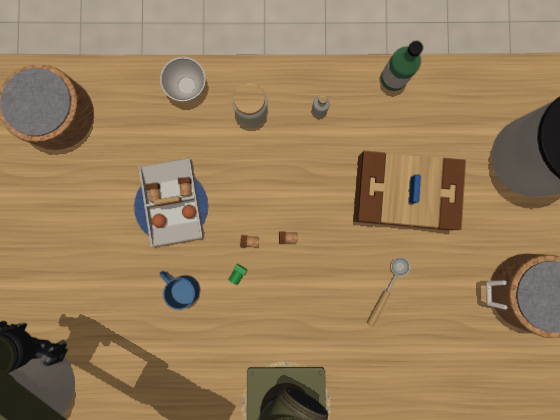

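View pics/side0.png

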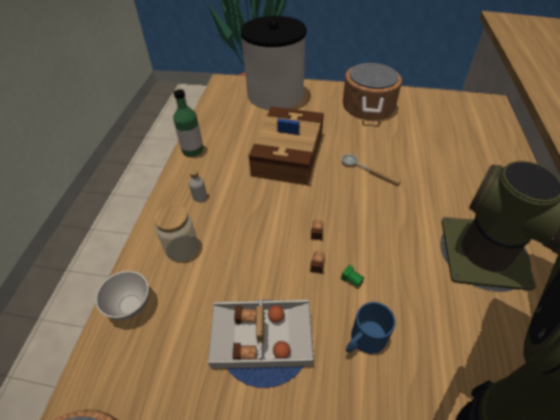

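Top view: the box is at about (410,190) with its blue handle at (415,188). The dish on its mat is at (172,202), with 2 corks (upper half) and 2 walnuts (lower half). Loose corks are at (250,241) and (288,238), and the green decoy is at (238,274). The side view agrees.

Run:
```python
from h import *
import pickle
C=pickle.load(open("c0.pkl","rb"));c=C["top"];im=c["image"];hsv=cv2.cvtColor(im,cv2.COLOR_BGR2HSV)
def comps(m,roi,amin=20):
    x0,y0,x1,y1=roi;mm=np.zeros_like(m);mm[y0:y1,x0:x1]=m[y0:y1,x0:x1]
    cs=cv2.findContours(mm,cv2.RETR_EXTERNAL,cv2.CHAIN_APPROX_NONE)[0]
    return sorted([k for k in cs if cv2.contourArea(k)>=amin],key=cv2.contourArea,reverse=True)
def rect(k,z,name):
    P=cast(c,k.reshape(-1,2),z)[:,:2].astype(np.float32)*1000
    r=cv2.minAreaRect(P);print(name,"area",cv2.contourArea(k),"c",np.round(r[0],1),"size",np.round(r[1],1),"ang",round(r[2],1))
blue=cv2.inRange(hsv,(100,120,30),(125,255,255))
for k in comps(blue,(380,150,450,230)):rect(k,.13,"handle")
dark=cv2.inRange(hsv,(0,60,15),(25,255,110))
for k in comps(dark,(340,140,480,240),100):rect(k,.085,"dark")
for k in comps(blue,(120,150,230,260),100):rect(k,.005,"mat"); 
white=cv2.inRange(hsv,(0,0,110),(180,70,255))
for k in comps(white,(120,150,215,255),50)[:5]:rect(k,.04,"white")
w=cv2.inRange(hsv,(0,110,15),(25,255,130))
for k in comps(w,(235,225,305,255),20):rect(k,.03,"cork")
for k in comps(blue,(155,265,210,315),50):rect(k,.09,"mug")
for n,p in(("jar",(250,90)),("pepper",(322,99)),("green",(238,274)),("bar l",(152,203)),("bar r",(180,199)),("spoon",(400,266))):
    print(n,np.round(cast(c,p,{"jar":.13,"pepper":.1}.get(n,.092 if "bar" in n else .01)),3))
cv2.imwrite("pics/crop0.png",np.hstack([cv2.resize(im[145:245,120:220],None,fx=4,fy=4,interpolation=2),cv2.resize(im[145:245,350:450+20][:, :100],None,fx=4,fy=4,interpolation=2)]))
cv2.imwrite("pics/crop1.png",cv2.resize(im[140:260,120:310],None,fx=4,fy=4,interpolation=2))
```

```text
handle area 207.5 c [ 562.2 -315.5] size [22. 67.] ang 88.7
dark area 3259.5 c [ 557.8 -312.7] size [272.1 191.1] ang 84.8
white area 4153.5 c [536.  308.6] size [215.2 148.9] ang 9.8
cork area 77.0 c [444.3  -6.4] size [44.8 31.6] ang 89.9
cork area 66.5 c [434. 103.] size [31.6 31.6] ang 0.3
mug area 192.0 c [299.4 278.1] size [72.2 46.9] ang 24.4
mug area 73.5 c [325.8 233.1] size [63.6 24.8] ang 30.5
jar [[0.809 0.088 0.13 ]]
pepper [[ 0.795 -0.094  0.1  ]]
green [[0.346 0.125 0.01 ]]
bar l [[0.53  0.336 0.092]]
bar r [[0.54  0.266 0.092]]
spoon [[ 0.367 -0.306  0.01 ]]
```

View pics/crop1.png

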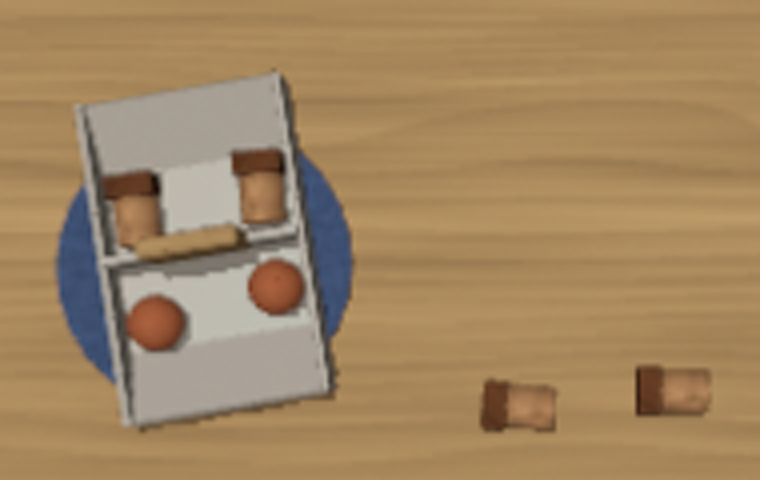

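Call:
play_rows(commands=[[0, 0, 3.8, 11, -28.1, 1.6, 85], [0, 0, 3.8, 11, -28.1, 1.6, 85], [0, 0, 3.8, 11, -28.1, 1.6, 85], [0, 0, 3.8, 11, -28.1, 1.6, 85], [0, 0, 3.8, 11, -28.1, 1.6, 85], [0, 0, 3.8, 11, -28.1, 1.6, 85], [0, 0, 3.8, 11, -28.1, 1.6, 85], [0, 0, 3.8, 11, -28.1, 1.6, 85], [0, 0, 3.8, 11, -28.1, 1.6, 85], [0, 0, 3.8, 11, -28.1, 1.6, 85], [0, 0, 3.8, 11, -28.1, 1.6, 85], [0, 0, 3.8, 11, -28.1, 1.6, 85], [0, 0, 3.8, 11, -28.1, 1.6, 85], [0, 0, 3.8, 11, -28.1, 1.6, 85], [0, 0, 3.8, 11, -28.1, 1.6, 85], [0, 0, 3.8, 11, -28.1, 1.6, 85], [0, 0, 3.8, 11, -28.1, 1.6, 85], [0, 0, 3.8, 11, -28.1, 1.6, 85], [0, 0, 3.8, 11, -28.1, 1.6, 85], [0, 0, 3.8, 11, -28.1, 1.6, 85]])

```text
t: 1.82
eef_pos: [0.5358, -0.25, 0.2751]
ee_rot: [-0.135, -3.138, -0.001]
contact_force: [1.3, 1.2, -0.5]
grip_width: 0.998
grip_force: 0.0
```

Call:
play_rows(commands=[[0, 0, 0, 0.9, -2.3, 0, 85], [0, 0, 0, 0.9, -2.3, 0, 85], [0, 0, 0, 0.9, -2.3, 0, 85], [0, 0, 0, 0.9, -2.3, 0, 85], [0, 0, 0, 0.9, -2.3, 0, 85], [0, 0, 0, 0.9, -2.3, 0, 85]])

```text
t: 2.32
eef_pos: [0.5621, -0.3156, 0.2752]
ee_rot: [-0.132, -3.138, -0.002]
contact_force: [-0.3, -0.1, -0.3]
grip_width: 0.992
grip_force: 0.0
```

Run:
```python
from h import *
import pickle
C={n:eyes.camera(n) for n in("wrist",)};c=C["wrist"];pickle.dump(C,open("c1.pkl","wb"))
s=robot.sense();print(s["eef_pos"],s["ee_rot"],s["q"])
g=[(.562,-.3185,.13)];print(proj(c,g))
cv2.imwrite("pics/w1.png",c["image"])
```

```text
[ 0.56219474 -0.31548576  0.27544324] [-1.31919338e-01 -3.13826161e+00 -1.00579423e-03] [-5.77037536e-01  3.77936650e-01  1.28342912e+00  2.66765032e-04
  1.48103468e+00 -2.06383575e+00]
[[281.38885213 183.56894162]]
```

View pics/w1.png

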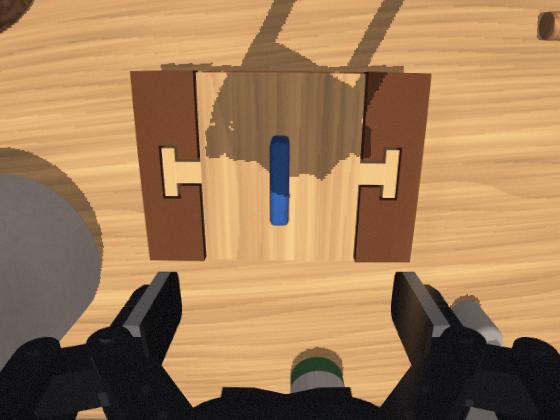

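Wrist view: box top corners at (131,71), (431,73), (410,262) and (150,262). The blue handle runs from (280,137) to (280,225), well aligned with the tool.

Run:
```python
from h import *
import pickle
c=pickle.load(open("c1.pkl","rb"))["wrist"];t=pickle.load(open("c0.pkl","rb"))["top"]
P=cast(c,[(131,71),(431,73),(410,262),(150,262)],.085)*1000;print(np.round(P,1),P.mean(0))
for i in range(4):
    e=P[(i+1)%4]-P[i];print(np.linalg.norm(e),np.degrees(np.arctan2(e[1],e[0])))
hsv=cv2.cvtColor(c["image"],cv2.COLOR_BGR2HSV);m=cv2.inRange(hsv,(100,120,30),(125,255,255));m[:110]=0;m[250:]=0
ys,xs=np.nonzero(m);print(xs.min(),xs.max(),ys.min(),ys.max())
H=cast(c,[(279.5,136.5),(279.5,226)],.13)*1000;print(H)
f=lambda u,v:(120+u/4-.4,140+v/4-.4)
D=cast(t,[f(77,107),f(278,75),f(330,392),f(127,427)],.037)*1000
print("dish",np.round(D,1),D.mean(0),[np.linalg.norm(D[i]-D[i-1]) for i in range(4)])
e=D[1]+D[0]-D[2]-D[3];print("dish y ang",np.degrees(np.arctan2(e[1],e[0])))
print("bar",cast(t,[f(140,247),f(190,242),f(240,236)],.092)*1000)
print("mat",cast(t,[f(57,268),f(352,268)],.005)*1000)
print("corkA cap,end",cast(t,[f(481,406),f(556,408),f(636,391),f(711,391)],.016)*1000)
```

```text
[[ 462.7 -440.3   85. ]
 [ 486.5 -183.1   85. ]
 [ 665.8 -199.1   85. ]
 [ 643.7 -458.6   85. ]] [ 564.67471053 -320.27398225   85.        ]
258.3300026813763 84.70301851109066
179.9439732687044 -5.119574502629757
260.38398085373683 -94.85648772622964
181.9510340093781 174.23409527824253
270 288 136 224
[[ 524.6278904  -316.6327556   130.        ]
 [ 597.9997785  -323.27528655  130.        ]]
dish [[631.5 386.6  37. ]
 [652.8 254.2  37. ]
 [443.1 217.7  37. ]
 [420.6 349.8  37. ]] [536.97958196 302.05727026  37.        ] [np.float64(214.07652355567748), np.float64(134.06473894800305), np.float64(212.9385641983288), np.float64(134.03652736108677)]
dish y ang 9.882172699996174
bar [[534.3357192  329.9934153   92.        ]
 [537.4559703  298.63397244  92.        ]
 [541.21300997 267.23610708  92.        ]]
mat [[526.86142994 406.74286017   5.        ]
 [526.56008099 208.4562025    5.        ]]
corkA cap,end [[433.60879802 120.23167555  16.        ]
 [432.19234449  70.28249775  16.        ]
 [443.39862345  16.96679467  16.        ]
 [443.32883184 -33.03884168  16.        ]]
```

Call:
play_rows(commands=[[0, 0, 0, 0, -0.15, -2, 85], [0, 0, 0, 0, -0.15, -3, 85], [0, 0, 0, 0, -0.15, -4, 85], [0, 0, 0, 0, -0.15, -5, 85], [0, 0, 0, 0, -0.15, -5.6, 85], [0, 0, 0, 0, -0.15, -6, 85], [0, 0, 0, 0, -0.15, -6, 85], [0, 0, 0, 0, -0.15, -6, 85], [0, 0, 0, 0, -0.15, -6, 10], [0, 0, 0, 0, -0.15, -6, 10], [0, 0, 0, 0, -0.15, -6, 10], [0, 0, 0, 0, -0.15, -6, 10], [0, 0, 0, 0, -0.15, -6, 10], [0, 0, 0, 0, -0.15, -6, 10], [0, 0, 0, 0, -0.15, -6, 10], [0, 0, 0, 0, -0.15, -6, 10]])

```text
t: 3.7
eef_pos: [0.5631, -0.3217, 0.0961]
ee_rot: [0.134, 3.138, -0.001]
contact_force: [-0.5, 0.9, 5.0]
grip_width: 0.181
grip_force: 59.7
```

Call:
play_rows(commands=[[0, 0, 0, 0, 0, 0.2, 10], [0, 0, 0, 0, 0, 0.4, 10], [0, 0, 0, 0, 0, 0.6, 10], [0, 0, 0, 0, 0, 0.8, 10], [0, 0, 0, 0, 0, 1.0, 10], [0, 0, 0, 0, 0, 1.3, 10], [0, 0, 0, 0, 0, 1.6, 10], [0, 0, 0, 0, 0, 2.0, 10], [0, 0, 0, 0, 0, 2.5, 10], [0, 0, 0, 0, 0, 3, 10], [0, 0, 0, 0, 0, 3, 10], [0, 0, 0, 0, 0, 3, 10]])

```text
t: 4.7
eef_pos: [0.5635, -0.322, 0.1869]
ee_rot: [0.134, 3.136, -0.003]
contact_force: [0.3, 0.2, -2.9]
grip_width: 0.179
grip_force: 58.8
```

Call:
play_rows(commands=[[0, 0, 0, 0.2, 1.2, 0, 10], [0, 0, 0, 0.4, 2.4, 0, 10], [0, 0, 0, 0.6, 3.6, 0, 10], [0, 0, 0, 0.8, 4.8, 0, 10], [0, 0, 0, 1, 6, 0, 10], [0, 0, 0, 1.2, 7.2, 0, 10], [0, 0, 0, 1.2, 8.4, 0, 10], [0, 0, 0, 1.2, 9.2, 0, 10], [0, 0, 0, 1.2, 9.2, 0, 10], [0, 0, 0, 1.2, 9.2, -1, 10], [0, 0, 0, 1.2, 9.2, -2, 10], [0, 0, 0, 1.2, 9.2, -3, 10], [0, 0, 0, 1.2, 9.2, -3.8, 10], [0, 0, 0, 1.2, 9.2, -4.4, 10], [0, 0, 0, 1.2, 9.2, -4.7, 10], [0, 0, 0, 1.2, 9.2, -4.8, 10], [0, 0, 0, 1.2, 9.2, -4.9, 10], [0, 0, 0, 1.2, 9.2, -5.0, 10], [0, 0, 0, 1.2, 9.2, -5.0, 10], [0, 0, 0, 1.2, 9.2, -5.0, 10]])

```text
t: 6.37
eef_pos: [0.5995, -0.0457, 0.0363]
ee_rot: [0.134, 3.137, -0.0]
contact_force: [-0.5, -0.3, -3.0]
grip_width: 0.178
grip_force: 59.5
```

Call:
play_rows(commands=[[0, 0, 0, 0, 0, -0.1, 10], [0, 0, 0, 0, 0, -0.14, 10], [0, 0, 0, 0, 0, -0.16, 10], [0, 0, 0, 0, 0, -0.16, 10], [0, 0, 0, 0, 0, -0.16, 85], [0, 0, 0, 0, 0, -0.16, 85], [0, 0, 0, 0, 0, -0.1, 85], [0, 0, 0, 0, 0, 0, 85], [0, 0, 0, 0, 0, 0, 85], [0, 0, 0, 0, 0, 0, 85], [0, 0, 0, 0, 0, 1, 85], [0, 0, 0, 0, 0, 2, 85], [0, 0, 0, 0, 0, 3, 85], [0, 0, 0, 0, 0, 4, 85], [0, 0, 0, 0, 0, 5, 85], [0, 0, 0, 0, 0, 6, 85], [0, 0, 0, 0, 0, 6, 85]])

```text
t: 7.78
eef_pos: [0.6027, -0.046, 0.2224]
ee_rot: [0.133, 3.126, -0.002]
contact_force: [2.0, -0.7, 0.5]
grip_width: 0.995
grip_force: 0.0
```

Call:
play_rows(commands=[[0, 0, -15, -2.2, 11.5, 1.5, 85], [0, 0, -15, -2.2, 11.5, 1.5, 85], [0, 0, -15, -2.2, 11.5, 1.5, 85], [0, 0, -15, -2.2, 11.5, 1.5, 85], [0, 0, -15, -2.2, 11.5, 1.5, 85], [0, 0, -15, -2.2, 11.5, 1.5, 85], [0, 0, -15, -2.2, 11.5, 1.5, 85], [0, 0, -15, -2.2, 11.5, 1.5, 85], [0, 0, -15, -2.2, 11.5, 1.5, 85], [0, 0, -15, -2.2, 11.5, 1.5, 85], [0, 0, -15, -2.2, 11.5, 1.5, 85], [0, 0, -15, -2.2, 11.5, 1.5, 85], [0, 0, -15, -2.2, 11.5, 1.5, 85], [0, 0, -15, -2.2, 11.5, 1.5, 85], [0, 0, -15, -2.2, 11.5, 1.5, 85], [0, 0, -15, -2.2, 11.5, 1.5, 85]])

```text
t: 9.12
eef_pos: [0.5329, 0.2988, 0.2603]
ee_rot: [-2.017, -2.409, 0.0]
contact_force: [1.0, -0.1, 0.3]
grip_width: 0.994
grip_force: 0.0
```

Run:
```python
from h import *
import pickle
C={n:eyes.camera(n) for n in("wrist","top")};c=C["wrist"];pickle.dump(C,open("c2.pkl","wb"))
s=robot.sense();print(s["eef_pos"],s["ee_rot"],s["q"])
cv2.imwrite("pics/w2.png",np.vstack([np.hstack([c["image"]]),cv2.resize(C["top"]["image"][140:260,230:470],(560,280))])[:,:][:600] if 0 else c["image"])
cv2.imwrite("pics/t2.png",cv2.resize(C["top"]["image"][140:260,230:470],None,fx=3,fy=3))
```

```text
[0.53291168 0.29895879 0.26034988] [-2.01701942e+00 -2.40852823e+00  1.98758096e-05] [4.42108204e-01 3.37651170e-01 1.38419697e+00 2.81080631e-05
 1.41977124e+00 2.65632151e-01]
```

View pics/w2.png

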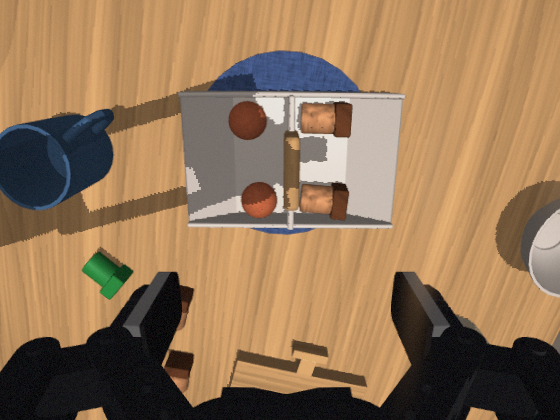

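View pics/t2.png

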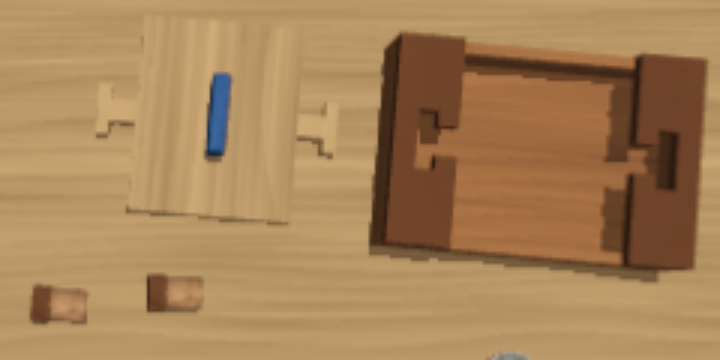

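The lid lies flat beside the open box. In the wrist view the dish is aligned, with the bar from (292,132) to (292,210); both loose corks are still in place.

Run:
```python
from h import *
import pickle
c=pickle.load(open("c2.pkl","rb"))["wrist"]
print(cast(c,[(292,131),(292,171),(292,211)],.092))
D=cast(c,[(181,94),(404,96),(391,227),(189,227)],.041)
print(D,D.mean(0))
e=D[1]+D[2]-D[0]-D[3];print(np.degrees(np.arctan2(e[1],e[0])))
```

```text
[[0.53250745 0.33965991 0.092     ]
 [0.53859823 0.30633801 0.092     ]
 [0.54509965 0.27083326 0.092     ]]
[[0.4251908  0.34978014 0.041     ]
 [0.63273397 0.38506041 0.041     ]
 [0.65456971 0.25382103 0.041     ]
 [0.4462212  0.21677876 0.041     ]] [0.53967892 0.30136009 0.041     ]
9.86494472534323
```

Call:
play_rows(commands=[[0, 0, 0, 0.18, 0.13, -1, 50], [0, 0, 0, 0.18, 0.13, -2, 50], [0, 0, 0, 0.18, 0.13, -3, 50], [0, 0, 0, 0.18, 0.13, -4, 50], [0, 0, 0, 0.18, 0.13, -5, 50], [0, 0, 0, 0.18, 0.13, -6, 50], [0, 0, 0, 0.18, 0.13, -6.5, 50], [0, 0, 0, 0.18, 0.13, -6.7, 50], [0, 0, 0, 0.18, 0.13, -6.8, 50], [0, 0, 0, 0.18, 0.13, -6.8, 50], [0, 0, 0, 0.18, 0.13, -6.8, 50]])

```text
t: 10.13
eef_pos: [0.5393, 0.3038, 0.0576]
ee_rot: [2.016, 2.408, 0.004]
contact_force: [0.6, 0.4, -0.3]
grip_width: 0.584
grip_force: 0.0
```

Call:
play_rows(commands=[[0, 0, 0, 0, 0, -0.1, 8], [0, 0, 0, 0, 0, -0.1, 8], [0, 0, 0, 0, 0, -0.1, 8], [0, 0, 0, 0, 0, -0.1, 8], [0, 0, 0, 0, 0, -0.1, 8], [0, 0, 0, 0, 0, -0.1, 8], [0, 0, 0, 0, 0, 0.1, 8], [0, 0, 0, 0, 0, 0.4, 8], [0, 0, 0, 0, 0, 0.9, 8], [0, 0, 0, 0, 0, 1.5, 8], [0, 0, 0, 0, 0, 2.2, 8], [0, 0, 0, 0, 0, 3, 8], [0, 0, 0, 0, 0, 3.8, 8], [0, 0, 0, 0, 0, 4.6, 8], [0, 0, 0, 0, 0, 5.4, 8], [0, 0, 0, 0, 0, 6, 8], [0, 0, 0, 0, 0, 6.4, 8], [0, 0, 0, 0, 0, 6.6, 8], [0, 0, 0, 0, 0, 6.7, 8], [0, 0, 0, 0, 0, 6.7, 8]])

```text
t: 11.8
eef_pos: [0.5379, 0.3033, 0.2575]
ee_rot: [-2.017, -2.409, 0.0]
contact_force: [0.4, -0.4, -4.0]
grip_width: 0.153
grip_force: 58.6
```

Call:
play_rows(commands=[[0, 0, 0.1, 0, -0.2, 0.1, 8], [0, 0, 0.4, 0, -0.6, 0.2, 8], [0, 0, 0.8, 0, -1.2, 0.3, 8], [0, 0, 1.3, 0.1, -2, 0.4, 8], [0, 0, 1.9, 0.1, -3, 0.5, 8], [0, 0, 2.5, 0.1, -4, 0.6, 8], [0, 0, 3.1, 0.1, -5, 0.7, 8], [0, 0, 3.8, 0.2, -6, 0.8, 8], [0, 0, 4.4, 0.2, -7, 0.9, 8], [0, 0, 5, 0.2, -8, 1, 8], [0, 0, 5.6, 0.2, -9, 1, 8], [0, 0, 6.2, 0.3, -10, 1, 8], [0, 0, 6.9, 0.3, -11, 1, 8], [0, 0, 7.5, 0.3, -12, 1, 8], [0, 0, 8.1, 0.3, -13, 1, 8], [0, 0, 8.7, 0.4, -14, 1, 8], [0, 0, 9.3, 0.4, -14.8, 1, 8], [0, 0, 9.7, 0.4, -15.4, 1, 8], [0, 0, 9.9, 0.4, -15.8, 1, 8], [0, 0, 10, 0.4, -16, 1, 8]])

```text
t: 13.47
eef_pos: [0.5491, -0.1788, 0.2859]
ee_rot: [-0.811, -3.032, 0.001]
contact_force: [0.3, -0.0, -3.7]
grip_width: 0.158
grip_force: 58.6
```

Call:
play_rows(commands=[[0, 0, 0.1, 0, -0.2, 0, 8], [0, 0, 0.4, 0, -0.6, 0, 8], [0, 0, 0.8, 0, -1.2, 0, 8], [0, 0, 1.4, 0, -2, 0, 8], [0, 0, 2, 0.1, -3, 0, 8], [0, 0, 2.7, 0.1, -4, 0, 8], [0, 0, 3.4, 0.1, -5, 0, 8], [0, 0, 4, 0.2, -6, 0, 8], [0, 0, 4.5, 0.2, -6.8, 0, 8], [0, 0, 4.8, 0.2, -7.4, 0, 8], [0, 0, 5, 0.2, -7.7, 0, 8], [0, 0, 5, 0.2, -7.8, 0, 8], [0, 0, 5, 0.2, -7.8, 0, 8], [0, 0, 5, 0.2, -7.8, 0, 8]])

```text
t: 14.63
eef_pos: [0.5561, -0.4094, 0.2869]
ee_rot: [-0.133, -3.138, -0.002]
contact_force: [-0.1, 0.6, -4.2]
grip_width: 0.159
grip_force: 58.7
```

Call:
play_rows(commands=[[-0.5, 0.05, 0, 0, 0, -0.1, 8], [-1, 0.1, 0, 0, 0, -0.3, 8], [-1.5, 0.13, 0, 0, 0, -0.5, 8], [-2, 0.17, 0, 0, 0, -0.8, 8], [-2.6, 0.22, 0, 0, 0, -1.0, 8], [-3.2, 0.28, 0, 0, 0, -1.2, 8], [-3.8, 0.33, 0, 0, 0, -1.4, 8], [-4.4, 0.38, 0, 0, 0, -1.4, 8], [-5, 0.43, 0, 0, 0, -1.4, 8], [-5, 0.43, 0, 0, 0, -1.4, 8], [-5, 0.43, 0, 0, 0, -1.4, 8]])

```text
t: 15.55
eef_pos: [0.5563, -0.408, 0.245]
ee_rot: [-0.126, -3.046, 0.674]
contact_force: [-0.4, 0.1, -4.1]
grip_width: 0.155
grip_force: 59.2
```

Run:
```python
from h import *
s=robot.sense();print(s["eef_pos"],s["q"])
cv2.imwrite("pics/s3.png",eyes.camera("side")["image"][60:260,180:420].repeat(3,0).repeat(3,1))
```

```text
[ 0.55627441 -0.40801792  0.24500534] [-0.48440664  0.38844053  1.43255772 -0.43418767  1.17744164 -1.8330967 ]
```

View pics/s3.png

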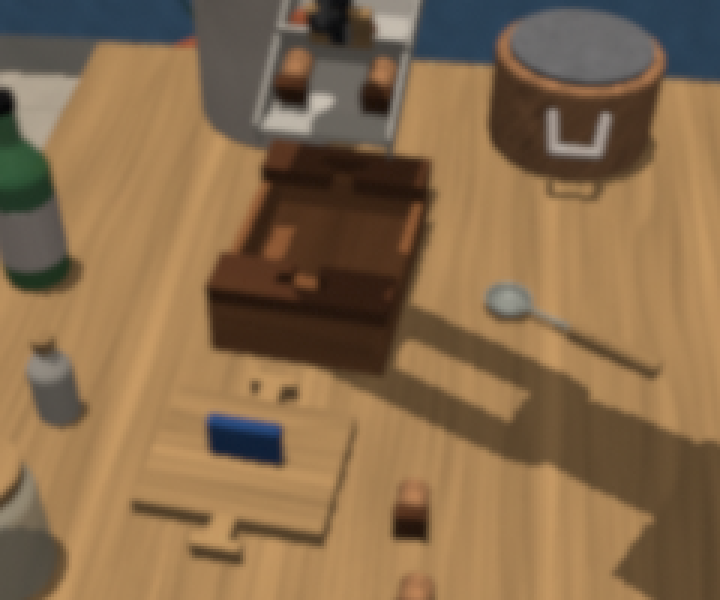

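Call:
play_rows(commands=[[-0.5, 0.04, 0, 0, 0, -0.1, 8], [-1.2, 0.1, 0, 0, 0, -0.3, 8], [-2, 0.17, 0, 0, 0, -0.5, 8], [-3, 0.26, 0, 0, 0, -0.7, 8], [-4, 0.35, 0, 0, 0, -0.9, 8], [-5, 0.43, 0, 0, 0, -1.05, 8], [-6, 0.52, 0, 0, 0, -1.05, 8], [-6.6, 0.57, 0, 0, 0, -1.05, 8], [-6.6, 0.57, 0, 0, 0, -1.05, 8], [-6.6, 0.57, 0, 0, 0, -1.05, 8], [-6.6, 0.57, 0, 0, 0, -1.05, 8], [-6.6, 0.57, 0, 0, 0, -1.05, 8], [-6.6, 0.57, 0, 0, 0, -1.05, 8], [-6.6, 0.57, 0, 0, 0, -1.05, 8], [-6.6, 0.57, 0, 0, 0, -1.05, 8], [-6.6, 0.57, 0, 0, 0, -1.05, 8], [-6.6, 0.57, 0, 0, 0, -1.05, 8]])

```text
t: 17.02
eef_pos: [0.5561, -0.4107, 0.2141]
ee_rot: [-0.116, -2.706, 1.507]
contact_force: [0.7, -0.7, -2.2]
grip_width: 0.154
grip_force: 59.5
```

Run:
```python
from h import *
s=robot.sense();print(s["eef_pos"],s["q"])
cv2.imwrite("pics/s4.png",np.hstack([eyes.camera("side")["image"][60:190,220:370].repeat(3,0).repeat(3,1),eyes.camera("top")["image"][130:260,350:460].repeat(3,0).repeat(3,1)]))
```

```text
[ 0.55605084 -0.4107361   0.214099  ] [-0.23528333  0.52877519  1.69840405 -1.18620318  1.13548037 -1.04336693]
```

View pics/s4.png

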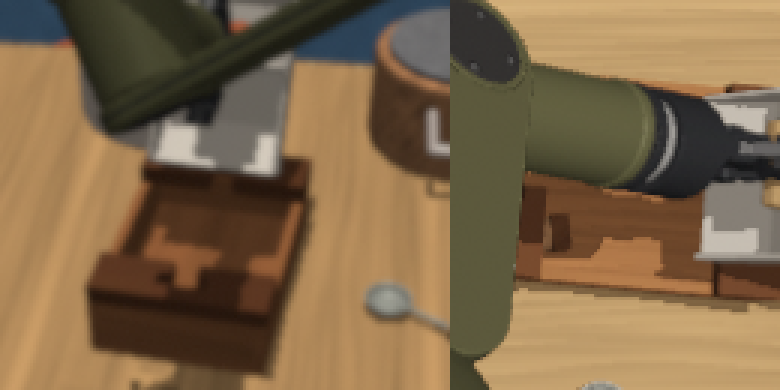

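Call:
play_rows(commands=[[0.4, -0.03, 0, 0, 0, 0.1, 8], [1, -0.09, 0, 0, 0, 0.4, 8], [1.8, -0.16, 0, 0, 0, 0.8, 8], [2.6, -0.23, 0, 0, 0, 1.3, 8], [3.4, -0.3, 0, 0, 0, 1.8, 8], [4.2, -0.36, 0, 0, 0, 2.2, 8], [5, -0.43, 0, 0, 0, 2.5, 8], [5.8, -0.5, 0, 0, 0, 2.5, 8], [6.6, -0.57, 0, 0, 0, 2.5, 8], [7.4, -0.64, 0, 0, 0, 2.5, 8], [8.2, -0.71, 0, 0, 0, 2.5, 8], [9, -0.78, 0, 0, 0, 2.5, 8], [9.8, -0.85, 0, 0, 0, 2.5, 8], [10.5, -0.91, 0, 0, 0, 2.5, 8], [11, -0.95, 0, 0, 0, 2.5, 8], [11.4, -0.98, 0, 0, 0, 2.5, 8], [11.6, -1, 0, 0, 0, 2.5, 8], [11.6, -1, 0, 0, 0, 2.5, 8], [11.6, -1, 0, 0, 0, 2.5, 8]])

```text
t: 18.7
eef_pos: [0.5555, -0.4107, 0.2883]
ee_rot: [-0.134, -3.137, 0.0]
contact_force: [0.1, 0.2, -3.0]
grip_width: 0.154
grip_force: 59.3
```

Run:
```python
from h import *
s=robot.sense();print(s["eef_pos"],s["ee_rot"],s["q"])
cv2.imwrite("pics/s5.png",np.hstack([eyes.camera("side")["image"][60:190,220:350].repeat(3,0).repeat(3,1),eyes.camera("top")["image"][130:260,350:480].repeat(3,0).repeat(3,1)]))
```

```text
[ 0.55550506 -0.41067402  0.28829752] [-1.34061600e-01 -3.13694432e+00  4.23573607e-04] [-6.97029605e-01  4.40541418e-01  1.15017347e+00 -1.30066667e-03
  1.55212987e+00 -2.18238009e+00]
```

View pics/s5.png

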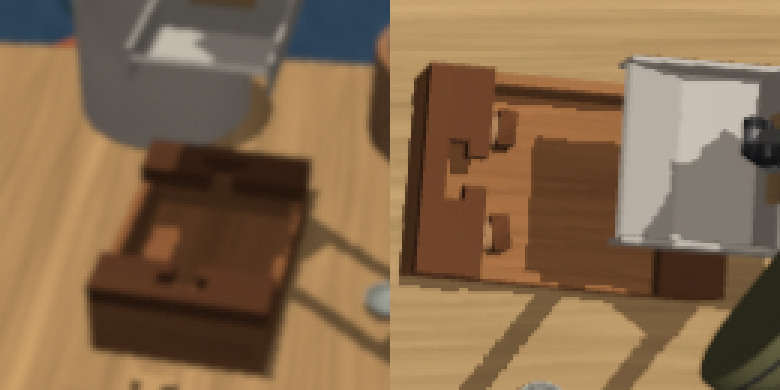

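Both corks are now in the box, against its +y end, and the cork section is empty. Taking the dish back.

Call:
play_rows(commands=[[0, 0, -0.1, 0, 0.2, 0, 8], [0, 0, -0.4, 0, 0.6, 0, 8], [0, 0, -0.8, 0, 1.2, 0, 8], [0, 0, -1.3, -0.1, 2, 0, 8], [0, 0, -1.9, -0.1, 3, 0, 8], [0, 0, -2.5, -0.1, 4, 0, 8], [0, 0, -3.1, -0.1, 5, 0, 8], [0, 0, -3.8, -0.2, 6, 0, 8], [0, 0, -4.4, -0.2, 7, 0, 8], [0, 0, -5, -0.3, 8, 0, 8], [0, 0, -5.6, -0.3, 9, 0, 8], [0, 0, -6.2, -0.3, 10, 0, 8], [0, 0, -6.9, -0.4, 11, 0, 8], [0, 0, -7.5, -0.4, 12, 0, 8], [0, 0, -8.1, -0.4, 13, 0, 8], [0, 0, -8.7, -0.5, 14, 0, 8], [0, 0, -9.3, -0.5, 14.8, 0, 8], [0, 0, -9.7, -0.5, 15.4, 0, 8], [0, 0, -9.9, -0.5, 15.8, 0, 8], [0, 0, -10, -0.5, 16, 0, 8]])

```text
t: 20.47
eef_pos: [0.5402, 0.0721, 0.2893]
ee_rot: [1.445, 2.789, 0.001]
contact_force: [-0.1, -0.2, -3.4]
grip_width: 0.152
grip_force: 59.3
```

Call:
play_rows(commands=[[0, 0, -0.1, 0, 0.2, 0, 8], [0, 0, -0.4, 0, 0.6, 0, 8], [0, 0, -0.8, 0, 1.2, 0, 8], [0, 0, -1.4, -0.1, 2, 0, 8], [0, 0, -2, -0.1, 3, 0, 8], [0, 0, -2.7, -0.1, 4, 0, 8], [0, 0, -3.4, -0.2, 5, 0, 8], [0, 0, -4, -0.2, 6, 0, 8], [0, 0, -4.5, -0.3, 6.8, 0, 8], [0, 0, -4.8, -0.3, 7.4, 0, 8], [0, 0, -5, -0.3, 7.7, -0.2, 8], [0, 0, -5, -0.3, 7.9, -0.6, 8], [0, 0, -5, -0.3, 7.9, -1.2, 8], [0, 0, -5, -0.3, 7.9, -2, 8], [0, 0, -5, -0.3, 7.9, -3, 8], [0, 0, -5, -0.3, 7.9, -4, 8], [0, 0, -5, -0.3, 7.9, -5, 8], [0, 0, -5, -0.3, 7.9, -5.8, 8], [0, 0, -5, -0.3, 7.9, -6, 8], [0, 0, -5, -0.3, 7.9, -6, 8]])

```text
t: 22.13
eef_pos: [0.5302, 0.3046, 0.1061]
ee_rot: [-2.016, -2.407, 0.009]
contact_force: [-0.4, 0.8, -2.3]
grip_width: 0.156
grip_force: 59.3
```

Call:
play_rows(commands=[[0, 0, 0, 0, 0, -0.5, 8], [0, 0, 0, 0, 0, -1, 8], [0, 0, 0, 0, 0, -1.3, 8], [0, 0, 0, 0, 0, -1.45, 8], [0, 0, 0, 0, 0, -1.55, 8], [0, 0, 0, 0, 0, -1.6, 8], [0, 0, 0, 0, 0, -1.6, 8], [0, 0, 0, 0, 0, -1.6, 8]])

```text
t: 22.8
eef_pos: [0.5326, 0.3067, 0.0616]
ee_rot: [2.016, 2.408, 0.002]
contact_force: [0.1, 0.6, -3.1]
grip_width: 0.155
grip_force: 59.2
```

Call:
play_rows(commands=[[0, 0, 0, 0, 0, -0.08, 8], [0, 0, 0, 0, 0, -0.16, 8], [0, 0, 0, 0, 0, -0.2, 8], [0, 0, 0, 0, 0, -0.2, 8], [0, 0, 0, 0, 0, -0.2, 8]])

```text
t: 23.22
eef_pos: [0.532, 0.3063, 0.0547]
ee_rot: [-2.017, -2.409, 0.001]
contact_force: [-0.4, -0.2, -3.4]
grip_width: 0.159
grip_force: 59.3
```

Call:
play_rows(commands=[[0, 0, 0, 0, 0, -0.04, 8], [0, 0, 0, 0, 0, -0.07, 8], [0, 0, 0, 0, 0, -0.07, 8], [0, 0, 0, 0, 0, -0.07, 8], [0, 0, 0, 0, 0, -0.07, 8]])

```text
t: 23.63
eef_pos: [0.5323, 0.3065, 0.0543]
ee_rot: [2.016, 2.408, 0.001]
contact_force: [-2.1, -0.4, 6.6]
grip_width: 0.155
grip_force: 60.7
```

Contact. Release gradually and rise.

Call:
play_rows(commands=[[0, 0, 0, 0, 0, 0, 30], [0, 0, 0, 0, 0, 0, 40], [0, 0, 0, 0, 0, 0, 40], [0, 0, 0, 0, 0, 0, 40], [0, 0, 0, 0, 0, 0, 40], [0, 0, 0, 0, 0, 1, 40], [0, 0, 0, 0, 0, 2, 40], [0, 0, 0, 0, 0, 3, 40], [0, 0, 0, 0, 0, 4, 40], [0, 0, 0, 0, 0, 5, 40], [0, 0, 0, 0, 0, 6, 60], [0, 0, 0, 0, 0, 6, 60]])

```text
t: 24.63
eef_pos: [0.5357, 0.3082, 0.2399]
ee_rot: [2.014, 2.405, 0.018]
contact_force: [1.1, -0.0, 0.8]
grip_width: 0.698
grip_force: 0.0
```

```bash
cat > m.py <<'E'
from h import *
def corks(c,roi=(200,140,345,320)):
    hsv=cv2.cvtColor(c["image"],cv2.COLOR_BGR2HSV);x0,y0,x1,y1=roi
    w=cv2.inRange(hsv,(0,110,15),(25,255,135));m=np.zeros_like(w);m[y0:y1,x0:x1]=w[y0:y1,x0:x1]
    for k in cv2.findContours(m,cv2.RETR_EXTERNAL,cv2.CHAIN_APPROX_NONE)[0]:
        if cv2.contourArea(k)>15:
            r=cv2.minAreaRect(k);p=np.array(r[0]);print(p,r[1:],cast(c,p,.016)[0])
E
python3 - <<'E'
from m import *
s=robot.sense();print(s["eef_pos"])
c=eyes.camera("top");corks(c)
i=c["image"];cv2.imwrite("pics/t6.png",np.hstack([i[130:280,120:300],i[130:280,230:410]]).repeat(2,0).repeat(2,1))
E
```

```text
[0.53566864 0.30818202 0.23986724]
[215.5 282. ] ((31.0, 74.0), 0.0) [0.32598416 0.18408638 0.016     ]
[245. 241.] ((12.0, 10.0), 90.0) [0.43384889 0.10651655 0.016     ]
[287.  237.5] ((11.0, 16.0), 90.0) [ 0.44296752 -0.0054344   0.016     ]
```

View pics/t6.png

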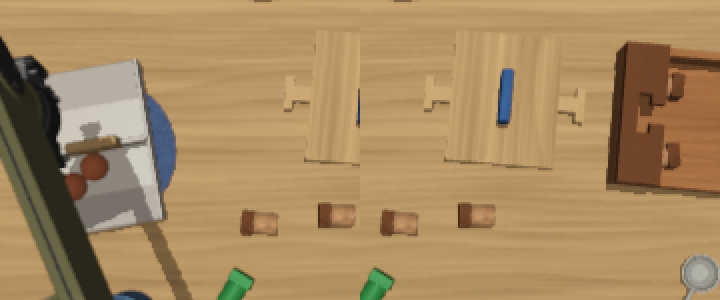

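Call:
play_rows(commands=[[0, 0, -2, -3.4, -6.8, 0, 60], [0, 0, -2, -3.4, -6.8, -1, 60], [0, 0, -2, -3.4, -6.8, -2, 60], [0, 0, -2, -3.4, -6.8, -3, 60], [0, 0, -2, -3.4, -6.8, -4, 60], [0, 0, -2, -3.4, -6.8, -4, 60], [0, 0, -2, -3.4, -6.8, -4, 60], [0, 0, -2, -3.4, -6.8, -4, 60], [0, 0, -2, -3.4, -6.8, -4, 60], [0, 0, -2, -3.4, -6.8, -4, 60]])

```text
t: 25.52
eef_pos: [0.4314, 0.1029, 0.113]
ee_rot: [2.219, 2.223, 0.002]
contact_force: [0.5, 0.6, 0.5]
grip_width: 0.702
grip_force: 0.0
```

Call:
play_rows(commands=[[0, 0, 0, 0.06, 0.06, -1, 60], [0, 0, 0, 0.06, 0.06, -2, 60], [0, 0, 0, 0.06, 0.06, -2.8, 60], [0, 0, 0, 0.06, 0.06, -3.2, 60], [0, 0, 0, 0.06, 0.06, -3.4, 60], [0, 0, 0, 0.06, 0.06, -3.45, 60], [0, 0, 0, 0.06, 0.06, -3.45, 60], [0, 0, 0, 0.06, 0.06, -3.45, 25], [0, 0, 0, 0.06, 0.06, -3.45, 25], [0, 0, 0, 0.06, 0.06, -3.45, 25], [0, 0, 0, 0.06, 0.06, -3.45, 25], [0, 0, 0, 0.06, 0.06, -3.45, 25], [0, 0, 0, 0.06, 0.06, -2.5, 25], [0, 0, 0, 0.06, 0.06, -1.5, 25], [0, 0, 0, 0.06, 0.06, 0, 25], [0, 0, 0, 0.06, 0.06, 1, 25], [0, 0, 0, 0.06, 0.06, 2, 25], [0, 0, 0, 0.06, 0.06, 2, 25]])

```text
t: 27.02
eef_pos: [0.4363, 0.1048, 0.1795]
ee_rot: [2.213, 2.218, 0.017]
contact_force: [2.1, -0.2, -1.2]
grip_width: 0.36
grip_force: 59.2
```

Call:
play_rows(commands=[[0, 0, 0, 4.2, -14.8, 0.2, 25], [0, 0, 0, 4.2, -14.8, 0.2, 25], [0, 0, 0, 4.2, -14.8, 0.2, 25], [0, 0, 0, 4.2, -14.8, 0.2, 25], [0, 0, 0, 4.2, -14.8, 0.2, 25], [0, 0, 0, 4.2, -14.8, 0.2, 25], [0, 0, 0, 4.2, -14.8, 0.2, 25], [0, 0, 0, 4.2, -14.8, 0.2, 25], [0, 0, 0, 4.2, -14.8, 0.2, 25], [0, 0, 0, 4.2, -14.8, 0.2, 25], [0, 0, 0, 4.2, -14.8, 0.2, 25], [0, 0, 0, 4.2, -14.8, 0.2, 25], [0, 0, 0, 4.2, -14.8, 0.2, 25], [0, 0, 0, 4.2, -14.8, 0.2, 25], [0, 0, 0, 4.2, -14.8, 0.2, 25], [0, 0, 0, 4.2, -14.8, 0.2, 25]])

```text
t: 28.35
eef_pos: [0.5573, -0.3379, 0.1788]
ee_rot: [-2.217, -2.225, -0.0]
contact_force: [0.5, 0.1, -0.7]
grip_width: 0.36
grip_force: 59.2
```

Call:
play_rows(commands=[[0, 0, 0, 0.2, 0, -1, 25], [0, 0, 0, 0.2, 0, -2, 25], [0, 0, 0, 0.2, 0, -3, 25], [0, 0, 0, 0.2, 0, -3.5, 25], [0, 0, 0, 0.2, 0, -3.7, 25], [0, 0, 0, 0.2, 0, -3.7, 25], [0, 0, 0, 0.2, 0, -3.7, 55], [0, 0, 0, 0.2, 0, -3.7, 55], [0, 0, 0, 0.2, 0, -3.7, 55], [0, 0, 0, 0.2, 0, -3.7, 55], [0, 0, 0, 0.2, 0, -2.5, 55], [0, 0, 0, 0.2, 0, -1, 55], [0, 0, 0, 0.2, 0, 0, 55], [0, 0, 0, 0.2, 0, 1, 55], [0, 0, 0, 0.2, 0, 1, 55]])

```text
t: 29.6
eef_pos: [0.5677, -0.3425, 0.2179]
ee_rot: [2.208, 2.213, 0.004]
contact_force: [0.5, -0.8, 0.6]
grip_width: 0.647
grip_force: 0.0
```

Run:
```python
from m import *
s=robot.sense();print(s["eef_pos"])
corks(eyes.camera("top"),(200,190,345,270))
```

```text
[ 0.5676939  -0.34249514  0.21785927]
[287.  237.5] ((11.0, 16.0), 90.0) [ 0.44296752 -0.0054344   0.016     ]
```

Call:
play_rows(commands=[[0, 0, 0, -4.1, 11.4, 0, 60], [0, 0, 0, -4.1, 11.4, 0, 60], [0, 0, 0, -4.1, 11.4, 0, 60], [0, 0, 0, -4.1, 11.4, 0, 60], [0, 0, 0, -4.1, 11.4, 0, 60], [0, 0, 0, -4.1, 11.4, 0, 60], [0, 0, 0, -4.1, 11.4, 0, 60], [0, 0, 0, -4.1, 11.4, 0, 60], [0, 0, 0, -4.1, 11.4, -1, 60], [0, 0, 0, -4.1, 11.4, -2, 60], [0, 0, 0, -4.1, 11.4, -3, 60], [0, 0, 0, -4.1, 11.4, -3, 60], [0, 0, 0, -4.1, 11.4, -3, 60], [0, 0, 0, -4.1, 11.4, -3, 60]])

```text
t: 30.82
eef_pos: [0.4415, 0.0019, 0.1194]
ee_rot: [2.219, 2.223, 0.0]
contact_force: [0.4, -0.2, 0.4]
grip_width: 0.699
grip_force: 0.0
```

Run:
```python
from m import *
c=eyes.camera("wrist");s=robot.sense();print(s["eef_pos"],s["ee_rot"])
print(proj(c,[[.4434,.016,.03],[.4434,-.032,.03]]))
cv2.imwrite("pics/w7.png",c["image"])
```

```text
[0.44227471 0.00171494 0.11996395] [2.21868111 2.22170483 0.00222372]
[[286.13735988 188.21832252]
 [286.06151826 255.62330775]]
```

View pics/w7.png

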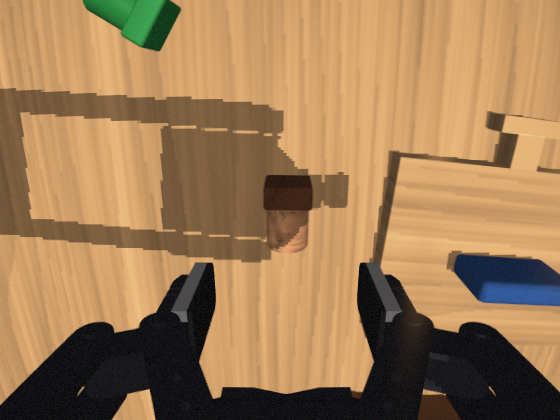

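The cork is at (288,177–250), as predicted. Picking it up.

Call:
play_rows(commands=[[0, 0, 0, 0.05, 0, -1, 60], [0, 0, 0, 0.05, 0, -2, 60], [0, 0, 0, 0.05, 0, -3, 60], [0, 0, 0, 0.05, 0, -3.4, 60], [0, 0, 0, 0.05, 0, -3.6, 60], [0, 0, 0, 0.05, 0, -3.7, 60], [0, 0, 0, 0.05, 0, -3.7, 60], [0, 0, 0, 0.05, 0, -3.7, 25], [0, 0, 0, 0.05, 0, -3.7, 25], [0, 0, 0, 0.05, 0, -3.7, 25], [0, 0, 0, 0.05, 0, -3.7, 25], [0, 0, 0, 0.05, 0, -3.7, 25], [0, 0, 0, 0.05, 0, -2.5, 25], [0, 0, 0, 0.05, 0, -1.5, 25], [0, 0, 0, 0.05, 0, 0, 25], [0, 0, 0, 0.05, 0, 1, 25], [0, 0, 0, 0.05, 0, 2, 25], [0, 0, 0, 0.05, 0, 2, 25]])

```text
t: 32.37
eef_pos: [0.4468, 0.0019, 0.1855]
ee_rot: [2.211, 2.216, 0.014]
contact_force: [0.4, -0.9, 0.6]
grip_width: 0.359
grip_force: 59.7
```

Call:
play_rows(commands=[[0, 0, 0, 3.8, -11.6, 0, 25], [0, 0, 0, 3.8, -11.6, 0, 25], [0, 0, 0, 3.8, -11.6, 0, 25], [0, 0, 0, 3.8, -11.6, 0, 25], [0, 0, 0, 3.8, -11.6, 0, 25], [0, 0, 0, 3.8, -11.6, 0, 25], [0, 0, 0, 3.8, -11.6, 0, 25], [0, 0, 0, 3.8, -11.6, 0, 25], [0, 0, 0, 3.8, -11.6, 0, 25], [0, 0, 0, 3.8, -11.6, 0, 25], [0, 0, 0, 3.8, -11.6, 0, 25], [0, 0, 0, 3.8, -11.6, 0, 25], [0, 0, 0, 3.8, -11.6, 0, 25]])

```text
t: 33.45
eef_pos: [0.5556, -0.3441, 0.1785]
ee_rot: [-2.217, -2.223, -0.0]
contact_force: [0.1, -0.2, -0.3]
grip_width: 0.365
grip_force: 59.6
```

Call:
play_rows(commands=[[0, 0, 0, 1.1, 0.2, -0.5, 25], [0, 0, 0, 1.1, 0.2, -1.5, 25], [0, 0, 0, 1.1, 0.2, -2.5, 25], [0, 0, 0, 1.1, 0.2, -3, 25], [0, 0, 0, 1.1, 0.2, -3.1, 25], [0, 0, 0, 1.1, 0.2, -3.1, 25], [0, 0, 0, 1.1, 0.2, -3.1, 50], [0, 0, 0, 1.1, 0.2, -3.1, 50], [0, 0, 0, 1.1, 0.2, -3.1, 50], [0, 0, 0, 1.1, 0.2, -3.1, 50], [0, 0, 0, 1.1, 0.2, -2, 50], [0, 0, 0, 1.1, 0.2, -1, 50], [0, 0, 0, 1.1, 0.2, 0, 50], [0, 0, 0, 1.1, 0.2, 1, 50], [0, 0, 0, 1.1, 0.2, 2, 50], [0, 0, 0, 1.1, 0.2, 2, 50]])

```text
t: 34.78
eef_pos: [0.5928, -0.3422, 0.2476]
ee_rot: [2.209, 2.213, 0.005]
contact_force: [1.3, -0.9, 0.7]
grip_width: 0.587
grip_force: 0.0
```

Call:
play_rows(commands=[[0, 0, 0, -4, 11, 2, 60], [0, 0, 0, -4, 11, 2, 60], [0, 0, 0, -4, 11, 2, 60], [0, 0, 0, -4, 11, 2, 60], [0, 0, 0, -4, 11, 2, 60], [0, 0, 0, -4, 11, 2, 60], [0, 0, 0, -4, 11, 2, 60], [0, 0, 0, -4, 11, 2, 60], [0, 0, 0, -4, 11, 2, 60], [0, 0, 0, -4, 11, 2, 60], [0, 0, 0, -4, 11, 2, 60], [0, 0, 0, -4, 11, 2, 60], [0, 0, 0, -4, 11, 2, 60], [0, 0, 0, -4, 11, 2, 60]])

```text
t: 35.95
eef_pos: [0.4698, -0.0109, 0.2984]
ee_rot: [-2.221, -2.222, 0.001]
contact_force: [-0.9, -0.0, -1.0]
grip_width: 0.703
grip_force: 0.0
```

Run:
```python
from m import *
c=eyes.camera("top")["image"];cv2.imwrite("pics/t8.png",np.vstack([c[50:320,100:480].repeat(2,0).repeat(2,1)]))
```

```text
(no output)
```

View pics/t8.png

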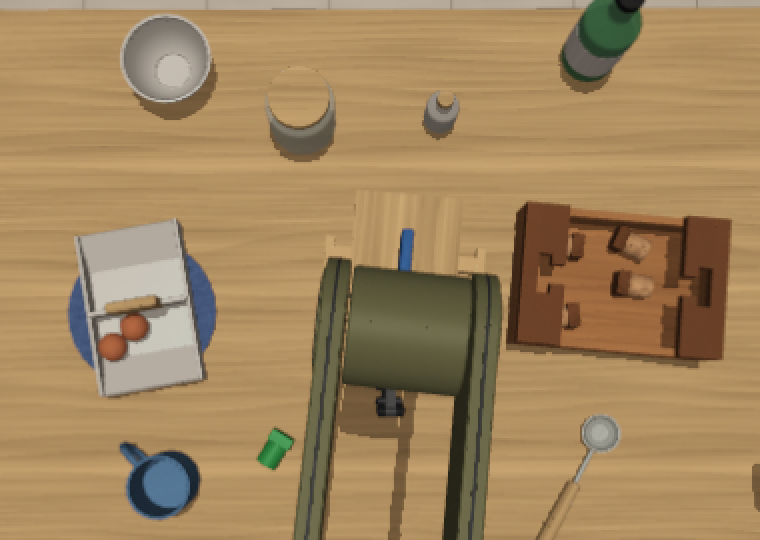

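All four corks are in the box. One last check that no third loose cork was hidden behind the arm at the start.

Run:
```python
from m import *
c=eyes.camera("top")["image"];cv2.imwrite("pics/t9.png",c)
```

```text
(no output)
```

View pics/t9.png

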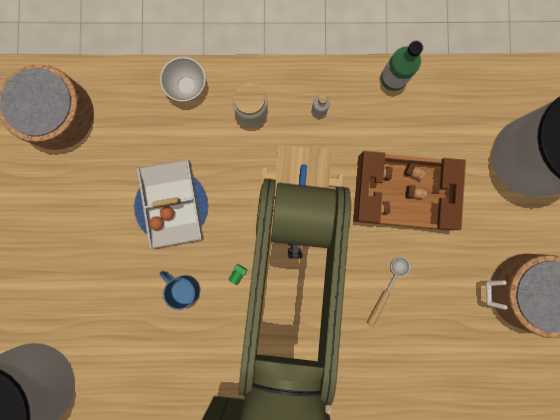

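No other corks are visible. The dish is on its mat at (172,203) and the lid is flat on the worktop.

```bash
python3 -c "
from rig import robot
print(robot.sign_off())"
```

```text
the job is handed in; nothing more can be done
None
```

I've handed the job in, with no verdict returned: in the last top view all four corks are in the box, both walnuts are in the dish on its mat, the board lies flat beside the box, and the jar, mug and pepper pot are where they started.

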